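# Shut and lock the vacuum sealer

### The arm

A 7-joint arm with a two-finger parallel gripper is mounted at the origin on the work surface. World frame = base frame: x ahead of the robot, y to its left, z up, the work surface at z = 0. Lengths are in m, angles in rad, forces in N, time in s.
With the tool pointing down it reaches from about 0.425 to 0.925 m from the base axis. Payload 6.8 kg.
Tool frame: the origin (TCP) lies on the centre line of the jaws, within the pads' length; the fingertips stand 19 mm ahead of it and the grasp point (between the pads) is the TCP (tip_reach is the distance from the TCP to the fingertips, in m); z points along the fingers, y is the line along which they close (so a half turn about z gives the same grasp; the last joint's range is limited). The gripper opens to 85 mm and grips with 20 to 120 N. Pads are 22 mm wide; open, the fingers measure 114 mm over their backs; the gripper's body (76 mm by 85 mm) begins 54 mm behind the grasp point. The pads swing forward as they close: fully open they stand 13 mm farther back than shut.
Start: joints at [0.993, 0.477, 0.022, 1.555, -0.011, 1.109, -0.083], TCP at [0.306, -0.602, 0.25] pointing down, gripper open.
Joint ranges: [-2.96, 2.96], [-0.34, 2.1], [-1.41, 1.46], [0.24, 2.44], [-1.37, 4.51], [0.17, 1.92], [-2.96, 2.96]. Speed limits (rad/s): [2.39, 2.39, 3.14, 3.14, 3.14, 3.14, 3.14].

### API

Orientations are given as a rotation vector (axis times angle).
In Python, from rig import observe, capture, hand_in, tip_reach gives the robot as it stands. The module is installed in compiled form; this text tells all that it offers.
- The arm moves only by the tool apply_moves, never from a script. Its argument "commands" is a list of rows, each an object of numbers: "dx", "dy", "dz": the shift along the tool's x, y, z in m; "ax", "ay", "az": the turn, a rotation vector about the tool's x, y, z in degrees; "fingers": the opening, from 0 (shut) to 1 (fully open). A call has 1 to 12 rows; each row is the pose to reach, as a shift and turn from the pose commanded when the call began, along the tool's axes at that moment; what a row does not reach only later rows make up. A row lasts 1/8 s, in which the tool goes at most 62.5 mm and 10.7 degrees, less where a joint would pass 70% of its speed; a pose out of reach is approached as far as the arm can. A call with a gripper value outside its range is refused whole. The fingers move at their own pace and stop on an object; the grip force is fixed at half the most. Time passes only in rows, so rows that repeat a pose let the fingers close. It gives the time, the measured TCP pose, the force, the opening and the grip force at its end, in the units of the state.
- observe(): the state, without advancing time (a new reading comes with each control period).
- capture(name): name is "scene" or "top" or "wrist"; returns a dict with "pixels" (420x560x3 uint8, red, green, blue), "z_map" (420x560 float32, m along the optical axis (not along the pixel's ray), 0 where there is no reading), "mtx" (3x3 intrinsics, pixels), "dist_coeffs" ([k1, k2, p1, p2, k3] as OpenCV has them; the pictures are not rectified), "rvec" (rotation vector, rad) and "tvec" (3), from world to camera coordinates, as OpenCV has them; the wrist camera has in their place "hand_eye" (4x4, takes a point from camera to tool coordinates, whose origin is the TCP and whose axes are the flange's). Camera axes: x right, y down, z forward; pixel columns grow to the right and rows downward; lengths in m; the calibration is good to about 2 mm. A picture is of the moment at which its call begins: read the wrist's pose just before it.
- hand_in(): hands the job in; it is judged then, once.
The state is a dict: "clock": time; "qpos": joint angles; "joint_velocities": joint speeds; "effort": joint torques, N m; "tool_pos": TCP position; "eef_rot": TCP orientation; "force": force on the tool from outside, world axes, zero at the start; "torque": the same for the moment, N m; "finger_gap": opening from 0.0 (shut) to 1.0 (fully open); "finger_force": force on a finger pad.
Only numpy, scipy, OpenCV 4.12 (cv2) and the standard library are available. Lean on these libraries where they do the work, as an engineer would, in place of code of your own. Each camera call takes 0.05 s, during which the arm holds its last target. There are 200 camera calls.

### The job

Close up the kitchen vacuum sealer so it can be put away: press its sprung lid down, without slamming it, until the catch clicks and the lid stays shut by itself with your hand off it. Then slide the orange lock grip under the steel guard bridge, changing your hold where the bridge is in the way, until it clicks fully home against the end stop at the red mark. Leave the jar, the mug and the shaker where they are.

Things in the scene. Friction and masses are not known exactly. Their poses are not given: they have to be found in the camera images.
- sealer: Vacuum sealer, fixed: black case 230 mm deep (x -120 to +110), 360 mm wide (y), deck 50 mm above the counter. Origin on the counter under it; x points away from the robot to the lid's hinge, y along the lock's travel towards the red mark, z up. The front deck (x -120 to -25 mm) carries the lock's track along y at x = -75 mm; the lid covers the rest.
- lid (a joint): Angle of the lid, rad: 0 shut, 1.1 wide open. A spring lifts it; the catch takes hold in the last 0.08 rad and needs about 15 N at the blue pad.
- lid_press (a point): Centre of the blue press pad (26 by 100 mm) on top of the white lid (120 mm deep, 350 mm wide, 20 mm thick), 100 mm from the hinge line, 20 mm in from the front edge. Turns with the lid; z is the normal of the lid's upper face. With the lid shut it lies at (-5, 0, 70) mm in the sealer's frame.
- lid_hinge (a point): Middle of the lid's hinge line (which runs along the sealer's y), at (95, 0, 50) mm in the sealer's frame.
- lock (a joint): Travel of the lock slide, m: 0 fully unlocked, 0.112 against the end stop by the red mark. A click resists with about 10 N over the last 9 mm.
- lock_top (a point): Centre of the top face of the orange, black-ribbed lock grip: 20 mm wide (sealer x), 64 mm long (sealer y), 26 mm high, underside 1 mm above the deck; top face 77 mm above the counter. It slides along the sealer's +y.
- lock_tail (a point): Centre of the rear end face of the lock grip (the end away from the red mark), at half its height, 64 mm above the counter.
- lock_nose (a point): Centre of the front end face of the lock grip (the end towards the red mark), at half its height, 64 mm above the counter.
- guard (a point): Centre of the top of the fixed steel guard bridge over the track, at (-75, 0, 88) mm in the sealer's frame: 24 mm wide along the track, 42 mm across, underside 80 mm above the counter. The grip passes beneath, fingers do not. At first the whole grip lies before it; home, the grip's tail is 4 mm under it and 60 mm stand out on the far side.
- jar: Glass jar with a steel cap, 72 mm diameter, 130 mm high; origin at the centre of its underside. Beside the sealer.
- mug: Blue mug, 80 mm diameter, 95 mm high, handle towards its own +y; origin at the centre of its underside. Beside the sealer.
- shaker: White salt shaker with a steel top, 42 mm diameter, 85 mm high; origin at the centre of its underside. Beside the front of the sealer.
Things that resemble listed ones, but are neither listed nor needed, are in the scene too. Leave any yellow look-alike of the mug alone.

How it is judged:
On the way, in this order (a step that is already met when the one before it is completed fails the run):
1. the lid is caught shut and stays so with the fingers off it (value of joint lid below 0.03 rad and contact force between the fingers and lid below 0.5 N), for 0.3 s.
2. the lock is home against its end stop (value of joint lock above 0.109 m), for 0.2 s.
At the end, for the whole second after the job is handed in: The lid stays shut (under 0.03 rad), the lock stands within 3 mm of its end stop, and jar, mug and shaker rest within 20 mm of where they began (value of joint lid below 0.03 rad and value of joint lock above 0.109 m and linear speed of each of jar, mug, shaker below 0.02 m/s and distance of each of jar, mug, shaker from where it was at the start of the episode below 0.02 m); the robot touches nothing.
It fails at once if the lid is slammed or forced (over 60 N) (contact force between the arm and lid above 60 N).
It fails at once if jar, mug or shaker pushed aside (over 20 mm) or tipped (distance of any of jar, mug, shaker from where it was at the start of the episode above 0.02 m or angle between any of jar, mug, shaker's own z axis and vertical above 0.3 rad).
It also fails if it takes over 50 s, if anything falls off the work surface, if the arm or the gripper's body presses on something with over 40 N, if the wrist force passes 120 N, or if a joint passes its speed limit or range.

## Working session

There is one attempt and no reset: what is moved stays moved. The work goes in short steps, Python scripts to look and compute and a tool call to move; the robot and the scene stay as the last step left them, time stands still between calls to the robot, and variables do not carry over. Pictures are saved under pics/ and viewed, at most 10 in all, crops included, and the job is handed in when it is done.

Besides the shell and the picture viewer there is one more tool, called after ">>>" as name(argument=value, ...) on one line, values as JSON. apply_moves: Moves the arm, as the interface text tells. Its arguments: {"type":"object","properties":{"commands":{"type":"array"}},"required":["commands"]}

```bash
mkdir -p pics
cat > h.py <<'E'
import numpy as np, cv2, pickle
from rig import observe, capture, hand_in, tip_reach
from scipy.spatial.transform import Rotation as R
def snap(n,f):
    s=observe(); c=capture(n); c['s']=s
    cv2.imwrite(f'pics/{f}.png',c['pixels'][:,:,::-1]); pickle.dump(c,open(f'{f}.pkl','wb')); return c
def load(f): return pickle.load(open(f'{f}.pkl','rb'))
def pts(c):
    h,w=c['z_map'].shape; v,u=np.mgrid[:h,:w]
    n=cv2.undistortPoints(np.stack([u,v],-1).reshape(-1,1,2).astype(float),c['mtx'],c['dist_coeffs']).reshape(h,w,2)
    P=np.dstack([n,np.ones((h,w))])*c['z_map'][...,None]
    if 'rvec' in c:
        M=cv2.Rodrigues(np.array(c['rvec']))[0]; return (P-np.array(c['tvec']).ravel())@M
    H=np.array(c['hand_eye']); P=P@H[:3,:3].T+H[:3,3]
    return P@R.from_rotvec(c['s']['eef_rot']).as_matrix().T+c['s']['tool_pos']
E
python3 - <<'E'
from h import *
snap('scene','s0');snap('top','t0');s=observe();print(s,tip_reach)
E
```

```text
{'clock': 0.1, 'qpos': array([ 0.99289815,  0.47772183,  0.02234748,  1.55630938, -0.01149587,
        1.10928808, -0.08308751]), 'joint_velocities': array([ 0.00104862, -0.00118512, -0.00087691, -0.00149297, -0.0010781 ,
       -0.00037983,  0.00062205]), 'effort': array([ 3.17489008e-03, -5.97765326e+01,  1.61296796e+00, -2.81955796e+01,
        1.27695763e-02,  5.11365026e-03, -4.46667786e-05]), 'tool_pos': array([ 0.30535098, -0.60144891,  0.2494383 ]), 'eef_rot': array([-3.05382656e+00, -7.30881902e-01,  7.67906175e-04]), 'force': array([ 0.15625566,  0.13963197, -0.06223675]), 'torque': array([-0.0019082 , -0.01300927, -0.06057439]), 'finger_force': 0.0, 'finger_gap': 0.9986967202950172} 0.019
```

View pics/s0.png

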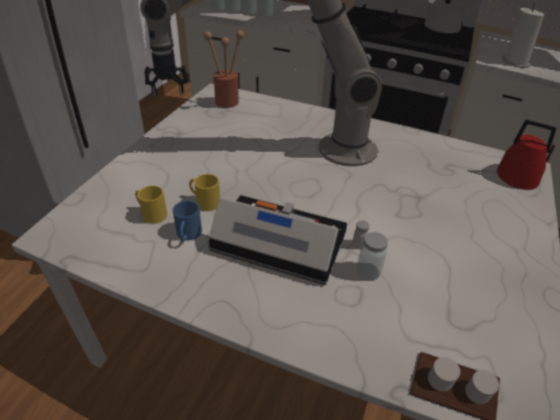

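View pics/t0.png

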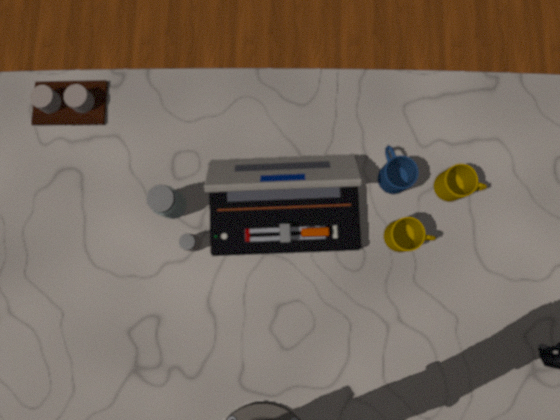

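Top view: robot at the bottom edge, image up is world +x, left is +y. The lid is open with the blue pad at (283,178). The orange grip is at (315,232), the guard at (285,233) and the red mark at (248,234). The jar is at (163,198), the shaker at (188,242) and the blue mug at (398,173). The yellow mugs at (405,234) and (460,182) are the look-alikes. Next I'll measure.

Run:
```python
from h import *
for f in ('t0','s0'):
    c=load(f);P=pts(c);hsv=cv2.cvtColor(c['pixels'],cv2.COLOR_RGB2HSV);H,S,V=cv2.split(hsv)
    g=(P[...,2]>0.03)&(P[...,2]<0.35)
    def m(n,mask,box=None):
        mm=mask.copy()
        if box: b=np.zeros_like(mm);b[box[1]:box[3],box[0]:box[2]]=1;mm&=b
        p=P[mm]; print(f,n,len(p),np.median(p,0).round(4),np.percentile(p,3,axis=0).round(3),np.percentile(p,97,axis=0).round(3)) if len(p) else print(n,0)
    if f=='t0':
        m('orange',(H<18)&(S>170)&(V>120)&g,(298,222,333,242))
        m('guard',g&(P[...,2]>0.082),(275,220,295,246))
        m('red',((H<5)|(H>175))&(S>150)&g,(240,224,256,245))
        m('pad',(H>100)&(H<130)&(S>120)&g,(255,170,310,186))
        m('lid',g&(V>90)&(P[...,2]>0.06),(205,155,365,192))
        m('case',g&(P[...,2]<0.06)&(V<60),(205,190,365,258))
        m('jar',g,(145,180,185,220));m('shaker',g,(176,230,200,252));m('mug',g,(376,155,420,195));m('ymug',g,(382,215,440,255))
        b=((P[...,2]>0.04)&(P[...,2]<0.06)&(V<70));b[:190]=0;b[260:]=0;b[:,:200]=0;b[:,370:]=0
        print(cv2.minAreaRect(P[b][:,:2].astype(np.float32)))
    else:
        m('pad',(H>100)&(H<130)&(S>120)&g,(250,205,300,230));m('orange',(H<18)&(S>170)&(V>120)&g,(250,198,282,212))
    
i=cv2.imread('pics/t0.png')[145:265,195:375];cv2.imwrite('pics/t0c.png',cv2.resize(i,None,fx=4.4,fy=4.4,interpolation=cv2.INTER_CUBIC))
```

```text
t0 orange 188 [ 0.5246 -0.1206  0.079 ] [ 0.517 -0.147  0.074] [ 0.534 -0.092  0.083]
t0 guard 189 [ 0.5228 -0.049   0.0896] [ 0.502 -0.06   0.086] [ 0.541 -0.037  0.094]
t0 red 57 [0.5171 0.0395 0.0534] [0.503 0.034 0.05 ] [0.534 0.044 0.057]
t0 pad 219 [ 0.6417 -0.0434  0.1416] [ 0.633 -0.088  0.133] [0.648 0.001 0.15 ]
t0 lid 3035 [ 0.6398 -0.0502  0.1412] [ 0.613 -0.206  0.071] [0.705 0.121 0.154]
t0 case 6620 [ 0.5496 -0.0481  0.0516] [ 0.48  -0.219  0.047] [0.611 0.12  0.056]
t0 jar 996 [0.5889 0.2211 0.129 ] [0.56  0.196 0.043] [0.621 0.257 0.134]
t0 shaker 301 [0.4973 0.1708 0.0852] [0.481 0.157 0.036] [0.516 0.192 0.09 ]
t0 mug 649 [ 0.6666 -0.3193  0.0752] [ 0.627 -0.355  0.032] [ 0.703 -0.28   0.1  ]
t0 ymug 660 [ 0.5188 -0.3476  0.0794] [ 0.484 -0.396  0.034] [ 0.558 -0.293  0.1  ]
((0.5507868528366089, -0.0491371750831604), (0.15139912068843842, 0.3585527539253235), 2.185213804244995)
s0 pad 256 [ 0.6416 -0.0419  0.139 ] [ 0.633 -0.086  0.131] [0.649 0.002 0.147]
s0 orange 55 [ 0.5275 -0.1157  0.0763] [ 0.52  -0.145  0.074] [ 0.534 -0.09   0.079]
```

View pics/t0c.png

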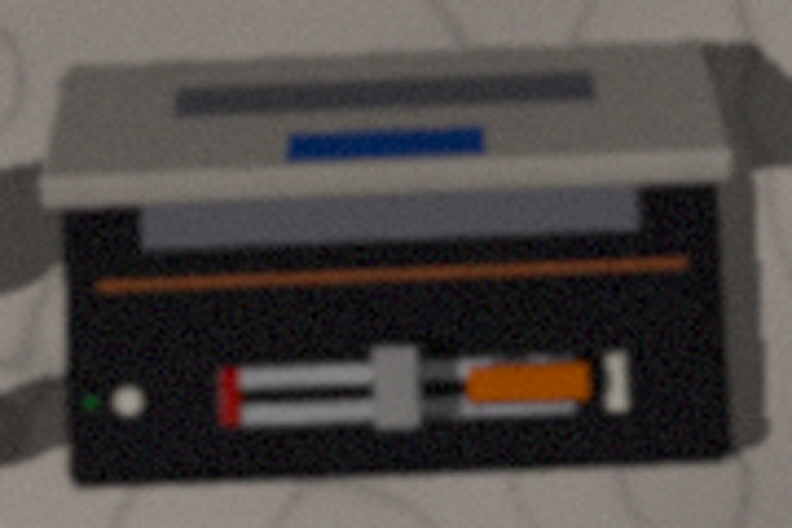

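Crop: the grip is at (530,382), before the bridge at (395,387); the red stop is at (229,397) and the blue pad at (385,143). Everything agrees:
- **Sealer:** origin about (0.598, -0.046), yaw about 2.3°.
- **Lid:** angle about 0.86 rad; the hinge at x 0.693 fits the measured pad position.
- **Grip:** z 0.079 against the 0.077 given.

First I'll move above the pad with the fingers shut.

```bash
cat >> h.py <<'E'
O=np.array([.598,-.046,0]);YAW=2.3
def sealer(p): return O+R.from_euler('z',YAW,degrees=True).apply(np.array(p,float))
def rel(p,yaw_y=None):
    """world TCP target -> tool-frame mm and az; tool pointing down, tool y along world angle yaw_y"""
    s=observe();M=R.from_rotvec(s['eef_rot']);d=M.inv().apply(np.array(p)-s['tool_pos'])
    out=(d*1000).round(1)
    if yaw_y is not None:
        c,q=np.cos(np.radians(yaw_y)),np.sin(np.radians(yaw_y));T=np.array([[q,c,0],[-c,q,0],[0,0,-1]])
        T=np.column_stack([np.cross([c,q,0],[0,0,-1]),[c,q,0],[0,0,-1]])
        print('mm',out,'turn',np.degrees((M.inv()*R.from_matrix(T)).as_rotvec()).round(2))
    else: print('mm',out)
E
python3 - <<'E'
from h import *
rel(sealer([.053,0,.225]),YAW)
P=pts(load('t0'))
# white block behind the grip, and grip nose/tail in sealer frame
for b in ((332,226,338,238),):
    print(np.median(P[b[1]:b[3],b[0]:b[2]].reshape(-1,3),0).round(4))
print(R.from_euler('z',-YAW,degrees=True).apply(np.array([[.5246,-.147,.079],[.5246,-.092,.079],[.5171,.0395,.053]])-O).round(4))
E
```

```text
mm [ 560.6 -340.7   24.9] turn [-9.000e-02 -5.000e-02 -6.538e+01]
[ 0.5277 -0.1683  0.0527]
[[-0.0774 -0.098   0.079 ]
 [-0.0752 -0.043   0.079 ]
 [-0.0774  0.0887  0.053 ]]
```

>>> apply_moves(commands=[{"dx":0.5606,"dy":-0.3407,"dz":0.0249,"az":-65.4,"fingers":0},{"dx":0.5606,"dy":-0.3407,"dz":0.0249,"az":-65.4,"fingers":0},{"dx":0.5606,"dy":-0.3407,"dz":0.0249,"az":-65.4,"fingers":0},{"dx":0.5606,"dy":-0.3407,"dz":0.0249,"az":-65.4,"fingers":0},{"dx":0.5606,"dy":-0.3407,"dz":0.0249,"az":-65.4,"fingers":0},{"dx":0.5606,"dy":-0.3407,"dz":0.0249,"az":-65.4,"fingers":0},{"dx":0.5606,"dy":-0.3407,"dz":0.0249,"az":-65.4,"fingers":0},{"dx":0.5606,"dy":-0.3407,"dz":0.0249,"az":-65.4,"fingers":0},{"dx":0.5606,"dy":-0.3407,"dz":0.0249,"az":-65.4,"fingers":0},{"dx":0.5606,"dy":-0.3407,"dz":0.0249,"az":-65.4,"fingers":0},{"dx":0.5606,"dy":-0.3407,"dz":0.0249,"az":-65.4,"fingers":0},{"dx":0.5606,"dy":-0.3407,"dz":0.0249,"az":-65.4,"fingers":0}])

```text
invalid input
```

>>> apply_moves(commands=[{"fingers":0},{"fingers":0}])

```text
invalid input
```

Run:
```python
from h import *
rel(sealer([.053,0,.17]),YAW)
```

```text
mm [ 560.6 -340.6   79.9] turn [-9.000e-02 -5.000e-02 -6.538e+01]
```

>>> apply_moves(commands=[{"dx":0.56,"dy":-0.34,"dz":0.025,"ax":0.0,"ay":0.0,"az":-65.4,"fingers":0.0}])

```text
clock: 0.22
tool_pos: [0.3344, -0.5523, 0.2472]
eef_rot: [2.975, 1.006, -0.005]
force: [1.7, 0.9, -0.1]
finger_gap: 0.821
finger_force: 0.0
```

Run:
```python
from h import *
rel(sealer([.053,0,.225]),YAW)
```

```text
mm [ 560.2 -211.8   20.2] turn [ -0.09   0.19 -54.92]
```

>>> apply_moves(commands=[{"dx":0.56,"dy":-0.212,"dz":0.022,"ax":0.0,"ay":0.0,"az":-54.9,"fingers":0.0},{"dx":0.56,"dy":-0.212,"dz":0.022,"ax":0.0,"ay":0.0,"az":-54.9,"fingers":0.0},{"dx":0.56,"dy":-0.212,"dz":0.022,"ax":0.0,"ay":0.0,"az":-54.9,"fingers":0.0},{"dx":0.56,"dy":-0.212,"dz":0.022,"ax":0.0,"ay":0.0,"az":-54.9,"fingers":0.0},{"dx":0.56,"dy":-0.212,"dz":0.022,"ax":0.0,"ay":0.0,"az":-54.9,"fingers":0.0},{"dx":0.56,"dy":-0.212,"dz":0.022,"ax":0.0,"ay":0.0,"az":-54.9,"fingers":0.0},{"dx":0.56,"dy":-0.212,"dz":0.022,"ax":0.0,"ay":0.0,"az":-54.9,"fingers":0.0},{"dx":0.56,"dy":-0.212,"dz":0.022,"ax":0.0,"ay":0.0,"az":-54.9,"fingers":0.0},{"dx":0.56,"dy":-0.212,"dz":0.022,"ax":0.0,"ay":0.0,"az":-54.9,"fingers":0.0},{"dx":0.56,"dy":-0.212,"dz":0.022,"ax":0.0,"ay":0.0,"az":-54.9,"fingers":0.0},{"dx":0.56,"dy":-0.212,"dz":0.022,"ax":0.0,"ay":0.0,"az":-54.9,"fingers":0.0},{"dx":0.56,"dy":-0.212,"dz":0.022,"ax":0.0,"ay":0.0,"az":-54.9,"fingers":0.0}])

```text
clock: 1.72
tool_pos: [0.6518, -0.0398, 0.2253]
eef_rot: [-2.172, -2.27, 0.002]
force: [0.2, 0.2, -0.9]
finger_gap: 0.001
finger_force: 0.0
```

Run:
```python
from h import *
rel(sealer([.053,0,.168]),YAW);s=observe();print(s['tool_pos'],s['force'],s['qpos'])
```

```text
mm [-3.9 -1.  57.4] turn [-0.07  0.05  0.22]
[ 0.65180684 -0.03984426  0.22534561] [ 0.18715013  0.17943449 -0.90297386] [ 0.24841817  0.49492333 -0.39529039  1.61368239  0.21016455  1.076486
 -0.16052632]
```

>>> apply_moves(commands=[{"dx":-0.002,"dy":0.0,"dz":0.025,"ax":0.0,"ay":0.0,"az":0.0,"fingers":0.0},{"dx":-0.004,"dy":-0.001,"dz":0.045,"ax":0.0,"ay":0.0,"az":0.0,"fingers":0.0},{"dx":-0.004,"dy":-0.001,"dz":0.052,"ax":0.0,"ay":0.0,"az":0.0,"fingers":0.0},{"dx":-0.004,"dy":-0.001,"dz":0.057,"ax":0.0,"ay":0.0,"az":0.0,"fingers":0.0},{"dx":-0.004,"dy":-0.001,"dz":0.06,"ax":0.0,"ay":0.0,"az":0.0,"fingers":0.0}])

```text
clock: 2.35
tool_pos: [0.6518, -0.0428, 0.1662]
eef_rot: [2.171, 2.27, 0.001]
force: [-0.8, 0.7, 0.2]
finger_gap: -0.003
finger_force: 0.0
```

>>> apply_moves(commands=[{"dx":0.0,"dy":-0.003,"dz":0.002,"ax":0.0,"ay":0.0,"az":0.0,"fingers":0.0},{"dx":0.0,"dy":-0.007,"dz":0.005,"ax":0.0,"ay":0.0,"az":0.0,"fingers":0.0},{"dx":0.0,"dy":-0.011,"dz":0.0075,"ax":0.0,"ay":0.0,"az":0.0,"fingers":0.0},{"dx":0.0,"dy":-0.015,"dz":0.0105,"ax":0.0,"ay":0.0,"az":0.0,"fingers":0.0},{"dx":0.0,"dy":-0.019,"dz":0.0145,"ax":0.0,"ay":0.0,"az":0.0,"fingers":0.0}])

```text
clock: 2.98
tool_pos: [0.6325, -0.0437, 0.1516]
eef_rot: [2.171, 2.27, 0.001]
force: [-0.5, -0.0, 2.2]
finger_gap: -0.002
finger_force: 1.1
```

>>> apply_moves(commands=[{"dx":0.0,"dy":-0.004,"dz":0.004,"ax":0.0,"ay":0.0,"az":0.0,"fingers":0.0},{"dx":0.0,"dy":-0.008,"dz":0.008,"ax":0.0,"ay":0.0,"az":0.0,"fingers":0.0},{"dx":0.0,"dy":-0.011,"dz":0.012,"ax":0.0,"ay":0.0,"az":0.0,"fingers":0.0},{"dx":0.0,"dy":-0.014,"dz":0.016,"ax":0.0,"ay":0.0,"az":0.0,"fingers":0.0},{"dx":0.0,"dy":-0.0165,"dz":0.02,"ax":0.0,"ay":0.0,"az":0.0,"fingers":0.0},{"dx":0.0,"dy":-0.019,"dz":0.024,"ax":0.0,"ay":0.0,"az":0.0,"fingers":0.0},{"dx":0.0,"dy":-0.021,"dz":0.027,"ax":0.0,"ay":0.0,"az":0.0,"fingers":0.0},{"dx":0.0,"dy":-0.0235,"dz":0.0305,"ax":0.0,"ay":0.0,"az":0.0,"fingers":0.0}])

```text
clock: 3.98
tool_pos: [0.6091, -0.0448, 0.1208]
eef_rot: [2.171, 2.27, 0.001]
force: [0.2, 0.2, 3.1]
finger_gap: -0.0
finger_force: 1.7
```

>>> apply_moves(commands=[{"dx":0.0,"dy":-0.002,"dz":0.004,"ax":0.0,"ay":0.0,"az":0.0,"fingers":0.0},{"dx":0.0,"dy":-0.004,"dz":0.008,"ax":0.0,"ay":0.0,"az":0.0,"fingers":0.0},{"dx":0.0,"dy":-0.005,"dz":0.012,"ax":0.0,"ay":0.0,"az":0.0,"fingers":0.0},{"dx":0.0,"dy":-0.0065,"dz":0.0155,"ax":0.0,"ay":0.0,"az":0.0,"fingers":0.0},{"dx":0.0,"dy":-0.008,"dz":0.019,"ax":0.0,"ay":0.0,"az":0.0,"fingers":0.0},{"dx":0.0,"dy":-0.009,"dz":0.022,"ax":0.0,"ay":0.0,"az":0.0,"fingers":0.0}])

```text
clock: 4.72
tool_pos: [0.6, -0.0452, 0.0987]
eef_rot: [2.171, 2.27, -0.0]
force: [-0.4, -0.3, 5.0]
finger_gap: -0.001
finger_force: 2.3
```

>>> apply_moves(commands=[{"dx":0.0,"dy":-0.0005,"dz":0.002,"ax":0.0,"ay":0.0,"az":0.0,"fingers":0.0},{"dx":0.0,"dy":-0.001,"dz":0.004,"ax":0.0,"ay":0.0,"az":0.0,"fingers":0.0},{"dx":0.0,"dy":-0.001,"dz":0.0055,"ax":0.0,"ay":0.0,"az":0.0,"fingers":0.0},{"dx":0.0,"dy":-0.0015,"dz":0.007,"ax":0.0,"ay":0.0,"az":0.0,"fingers":0.0},{"dx":0.0,"dy":-0.0015,"dz":0.008,"ax":0.0,"ay":0.0,"az":0.0,"fingers":0.0}])

```text
clock: 5.35
tool_pos: [0.5983, -0.0452, 0.0912]
eef_rot: [-2.171, -2.27, 0.0]
force: [-1.2, -0.4, 2.3]
finger_gap: -0.001
finger_force: 1.0
```

>>> apply_moves(commands=[{"dx":0.0,"dy":0.0,"dz":0.001,"ax":0.0,"ay":0.0,"az":0.0,"fingers":0.0},{"dx":0.0,"dy":0.0,"dz":0.002,"ax":0.0,"ay":0.0,"az":0.0,"fingers":0.0},{"dx":0.0,"dy":0.0,"dz":0.002,"ax":0.0,"ay":0.0,"az":0.0,"fingers":0.0}])

```text
clock: 5.72
tool_pos: [0.5983, -0.0452, 0.0896]
eef_rot: [-2.171, -2.27, 0.001]
force: [-4.9, -0.7, 11.7]
finger_gap: 0.002
finger_force: 6.1
```

Force is rising at the shut height (tip 0.0706). I'll press a little more, then lift.

>>> apply_moves(commands=[{"dx":0.0,"dy":0.0,"dz":0.0005,"ax":0.0,"ay":0.0,"az":0.0,"fingers":0.0},{"dx":0.0,"dy":0.0,"dz":0.001,"ax":0.0,"ay":0.0,"az":0.0,"fingers":0.0},{"dx":0.0,"dy":0.0,"dz":0.001,"ax":0.0,"ay":0.0,"az":0.0,"fingers":0.0}])

```text
clock: 6.1
tool_pos: [0.5983, -0.0452, 0.0895]
eef_rot: [2.171, 2.27, -0.001]
force: [-8.9, -0.2, 19.9]
finger_gap: 0.0
finger_force: 10.0
```

>>> apply_moves(commands=[{"dx":0.0,"dy":0.0,"dz":-0.005,"ax":0.0,"ay":0.0,"az":0.0,"fingers":0.0},{"dx":0.0,"dy":0.0,"dz":-0.02,"ax":0.0,"ay":0.0,"az":0.0,"fingers":0.0},{"dx":0.0,"dy":0.0,"dz":-0.05,"ax":0.0,"ay":0.0,"az":0.0,"fingers":0.0},{"dx":0.0,"dy":0.0,"dz":-0.08,"ax":0.0,"ay":0.0,"az":0.0,"fingers":0.0},{"dx":0.0,"dy":0.0,"dz":-0.11,"ax":0.0,"ay":0.0,"az":0.0,"fingers":0.5},{"dx":0.0,"dy":0.0,"dz":-0.13,"ax":0.0,"ay":0.0,"az":0.0,"fingers":0.5},{"dx":0.0,"dy":0.0,"dz":-0.13,"ax":0.0,"ay":0.0,"az":0.0,"fingers":0.5}])

```text
clock: 6.98
tool_pos: [0.5998, -0.0451, 0.2199]
eef_rot: [2.169, 2.268, 0.004]
force: [0.0, -0.3, -0.3]
finger_gap: 0.501
finger_force: 0.0
```

Run:
```python
from h import *
c=snap('wrist','w1');P=pts(c)
hsv=cv2.cvtColor(c['pixels'],cv2.COLOR_RGB2HSV);H,S,V=cv2.split(hsv)
for n,m in (('orange',(H<18)&(S>170)&(V>90)),('blue',(H>100)&(H<130)&(S>120))):
    p=P[m&(P[...,2]>.04)&(P[...,2]<.2)]
    q=R.from_euler('z',-YAW,degrees=True).apply(p-O) if len(p) else p
    if len(p): print(n,len(p),np.median(q,0).round(4),np.percentile(q,2,axis=0).round(4),np.percentile(q,98,axis=0).round(4))
c=snap('scene','s1')
cv2.imwrite('pics/w1s.png',np.hstack([cv2.imread('pics/w1.png')[::,::],cv2.resize(cv2.imread('pics/s1.png')[150:300,180:410],None,fx=1,fy=2.8)])[:,:800])
```

```text
orange 1003 [-0.0769 -0.0404  0.0749] [-0.0936 -0.0741  0.0505] [-0.0636  0.0935  0.079 ]
blue 2565 [-0.0062  0.0048  0.072 ] [-0.0182 -0.0455  0.0705] [0.0054 0.0491 0.0734]
```

View pics/w1.png

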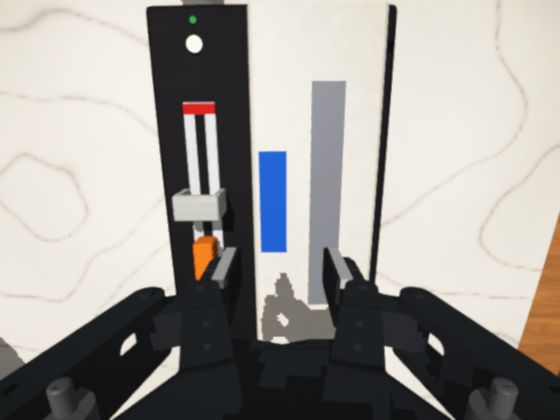

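The wrist view confirms the lid is flat: blue pad at (273,200), measured z 0.072 against 0.070 expected. The grip at (205,258) is still before the bridge (200,205), and the red mark is at (199,108). Next I'll refine the grip and bridge positions.

Run:
```python
from h import *
c=load('w1');P=pts(c)
hsv=cv2.cvtColor(c['pixels'],cv2.COLOR_RGB2HSV);H,S,V=cv2.split(hsv)
Q=R.from_euler('z',-YAW,degrees=True).apply((P-O).reshape(-1,3)).reshape(P.shape)
z=P[...,2]
def m(n,mask,b):
    k=np.zeros_like(mask);k[b[1]:b[3],b[0]:b[2]]=1;q=Q[k&mask];print(n,len(q),np.median(q,0).round(4),np.percentile(q,2,axis=0).round(4),np.percentile(q,98,axis=0).round(4))
o=(H<18)&(S>170)&(V>90)
m('orange top',o&(z>.073),(185,225,230,285));m('guard',(z>.084)&(z<.1),(165,180,235,225));m('red',(S>150)&((H<5)|(H>175)),(175,95,225,120))
m('light strip L',(V>180)&(S<60),(180,115,222,190))
k=(z>.045)&(z<.056)&(V<70);k[:,250:]=0;k[330:]=0
m('case',k,(140,0,250,200))
c=load('s1');P=pts(c);hsv=cv2.cvtColor(c['pixels'],cv2.COLOR_RGB2HSV);H,S,V=cv2.split(hsv);Q=R.from_euler('z',-YAW,degrees=True).apply((P-O).reshape(-1,3)).reshape(P.shape);z=P[...,2]
m('scene orange',(H<18)&(S>170)&(V>90)&(z>.06),(240,190,290,215))
rel(sealer([-.076,-.094,.14]),YAW)
```

```text
orange top 539 [-0.0767 -0.0496  0.0777] [-0.085  -0.0725  0.0747] [-0.0328  0.0076  0.226 ]
guard 1197 [-0.0756  0.0014  0.0887] [-0.0954 -0.0105  0.0849] [-0.0558  0.0123  0.0901]
red 331 [-0.0771  0.0892  0.0524] [-0.0925  0.0845  0.0505] [-0.0619  0.0936  0.0541]
light strip L 1456 [-0.0717  0.0496  0.0514] [-0.0913  0.0126  0.0499] [-0.0624  0.0827  0.0531]
case 14783 [-0.0723  0.1106  0.0507] [-0.1175  0.0095  0.049 ] [-0.0315  0.1753  0.0525]
scene orange 76 [-0.0719 -0.0659  0.076 ] [-0.081  -0.0971  0.0725] [-0.064  -0.0377  0.0795]
mm [-94.4 -76.7  77.5] turn [-0.02 -0.    0.26]
```

>>> apply_moves(commands=[{"dx":-0.05,"dy":-0.04,"dz":0.03,"ax":0.0,"ay":0.0,"az":0.3,"fingers":0.5},{"dx":-0.094,"dy":-0.076,"dz":0.06,"ax":0.0,"ay":0.0,"az":0.3,"fingers":0.5},{"dx":-0.094,"dy":-0.076,"dz":0.08,"ax":0.0,"ay":0.0,"az":0.3,"fingers":0.5},{"dx":-0.094,"dy":-0.076,"dz":0.08,"ax":0.0,"ay":0.0,"az":0.3,"fingers":0.5}])

```text
clock: 7.58
tool_pos: [0.5242, -0.1431, 0.1353]
eef_rot: [-2.176, -2.259, 0.005]
force: [0.2, -0.0, -0.1]
finger_gap: 0.505
finger_force: 0.0
```

Run:
```python
from h import *
rel(sealer([-.0755,-.094,.075]),YAW)
c=snap('wrist','w2')
```

```text
mm [ 0.   2.4 60.3] turn [-0.33 -0.08 -0.14]
```

View pics/w2.png

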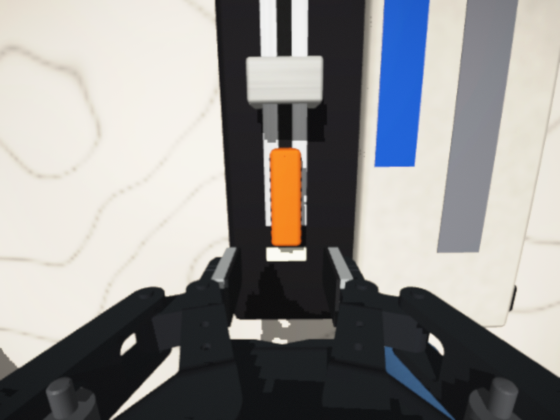

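Grip fully visible, from (286,150) to (286,246), nearly centred between the fingers. I'll measure its tail.

Run:
```python
from h import *
c=load('w2');P=pts(c);H,S,V=cv2.split(cv2.cvtColor(c['pixels'],cv2.COLOR_RGB2HSV))
Q=R.from_euler('z',-YAW,degrees=True).apply((P-O).reshape(-1,3)).reshape(P.shape);z=P[...,2]
q=Q[(H<18)&(S>170)&(z>.073)&(z<.085)];print(len(q),np.median(q,0).round(4),q.min(0).round(4),q.max(0).round(4))
```

```text
2845 [-0.0753 -0.0674  0.0775] [-0.0853 -0.1005  0.073 ] [-0.0651 -0.0375  0.0798]
```

>>> apply_moves(commands=[{"dx":0.001,"dy":0.0025,"dz":0.03,"ax":0.0,"ay":0.0,"az":0.0,"fingers":0.5},{"dx":0.001,"dy":0.0025,"dz":0.05,"ax":0.0,"ay":0.0,"az":0.0,"fingers":0.5},{"dx":0.001,"dy":0.0025,"dz":0.059,"ax":0.0,"ay":0.0,"az":0.0,"fingers":0.5},{"dx":0.001,"dy":0.0025,"dz":0.059,"ax":0.0,"ay":0.0,"az":0.0,"fingers":0.5},{"dx":0.001,"dy":0.0025,"dz":0.059,"ax":0.0,"ay":0.0,"az":0.0,"fingers":0.0},{"dx":0.001,"dy":0.0025,"dz":0.059,"ax":0.0,"ay":0.0,"az":0.0,"fingers":0.0},{"dx":0.001,"dy":0.0025,"dz":0.059,"ax":0.0,"ay":0.0,"az":0.0,"fingers":0.0},{"dx":0.001,"dy":0.0025,"dz":0.059,"ax":0.0,"ay":0.0,"az":0.0,"fingers":0.0}])

```text
clock: 8.62
tool_pos: [0.5268, -0.1417, 0.0797]
eef_rot: [-2.176, -2.263, 0.006]
force: [-9.5, 0.3, 9.2]
finger_gap: 0.217
finger_force: 58.4
```

Run:
```python
from h import *
rel(sealer([-.0755,-.026,.076]),YAW)
```

```text
mm [66.8 -0.6  3.7] turn [-0.27  0.04 -0.05]
```

>>> apply_moves(commands=[{"dx":0.006,"dy":-0.001,"dz":-0.002,"ax":0.0,"ay":0.0,"az":0.0,"fingers":0.0},{"dx":0.014,"dy":-0.001,"dz":-0.002,"ax":0.0,"ay":0.0,"az":0.0,"fingers":0.0},{"dx":0.022,"dy":-0.001,"dz":-0.002,"ax":0.0,"ay":0.0,"az":0.0,"fingers":0.0},{"dx":0.03,"dy":-0.001,"dz":-0.002,"ax":0.0,"ay":0.0,"az":0.0,"fingers":0.0},{"dx":0.038,"dy":-0.001,"dz":-0.002,"ax":0.0,"ay":0.0,"az":0.0,"fingers":0.0},{"dx":0.046,"dy":-0.001,"dz":-0.002,"ax":0.0,"ay":0.0,"az":0.0,"fingers":0.0},{"dx":0.054,"dy":-0.001,"dz":-0.002,"ax":0.0,"ay":0.0,"az":0.0,"fingers":0.0},{"dx":0.06,"dy":-0.001,"dz":-0.002,"ax":0.0,"ay":0.0,"az":0.0,"fingers":0.0},{"dx":0.065,"dy":-0.001,"dz":-0.002,"ax":0.0,"ay":0.0,"az":0.0,"fingers":0.0}])

```text
clock: 9.75
tool_pos: [0.5235, -0.076, 0.0801]
eef_rot: [-2.174, -2.263, 0.005]
force: [-5.1, -2.4, -11.0]
finger_gap: 0.216
finger_force: 60.9
```

>>> apply_moves(commands=[{"dx":0.0,"dy":0.0,"dz":0.0,"ax":0.0,"ay":0.0,"az":0.0,"fingers":0.5},{"dx":0.0,"dy":0.0,"dz":0.0,"ax":0.0,"ay":0.0,"az":0.0,"fingers":0.5},{"dx":0.0,"dy":0.0,"dz":-0.02,"ax":0.0,"ay":0.0,"az":0.0,"fingers":0.5},{"dx":0.0,"dy":0.0,"dz":-0.06,"ax":0.0,"ay":0.0,"az":0.0,"fingers":0.5},{"dx":0.0,"dy":0.0,"dz":-0.09,"ax":0.0,"ay":0.0,"az":0.0,"fingers":0.5},{"dx":0.0,"dy":0.0,"dz":-0.09,"ax":0.0,"ay":0.0,"az":0.0,"fingers":0.5}])

```text
clock: 10.5
tool_pos: [0.5289, -0.0762, 0.1746]
eef_rot: [2.173, 2.26, 0.009]
force: [0.2, 0.0, 0.4]
finger_gap: 0.496
finger_force: 0.0
```

Run:
```python
from h import *
c=snap('wrist','w3');P=pts(c);H,S,V=cv2.split(cv2.cvtColor(c['pixels'],cv2.COLOR_RGB2HSV))
Q=R.from_euler('z',-YAW,degrees=True).apply((P-O).reshape(-1,3)).reshape(P.shape);z=P[...,2]
q=Q[(H>5)&(H<18)&(S>170)&(z>.071)&(z<.085)]
for w in (q[q[:,1]<0],q[q[:,1]>0]):
    if len(w): print(len(w),np.median(w,0).round(4),np.percentile(w,1,axis=0).round(4),np.percentile(w,99,axis=0).round(4))
g=Q[(z>.085)&(z<.095)];print(np.median(g,0),np.percentile(g,2,axis=0),np.percentile(g,98,axis=0))
rel(sealer([-.0755,.026,.14]),YAW)
```

```text
569 [-0.0756 -0.0239  0.0775] [-0.0851 -0.035   0.0755] [-0.0669 -0.0147  0.0789]
527 [-0.0761  0.0206  0.0775] [-0.0852  0.013   0.0736] [-0.067   0.0285  0.079 ]
[-0.07662005  0.00124658  0.08858385] [-0.09633015 -0.01066895  0.08676699] [-0.05685914  0.01212728  0.08999151]
mm [53.5 -4.2 32.8] turn [ 0.3   0.03 -0.04]
```

View pics/w3.png

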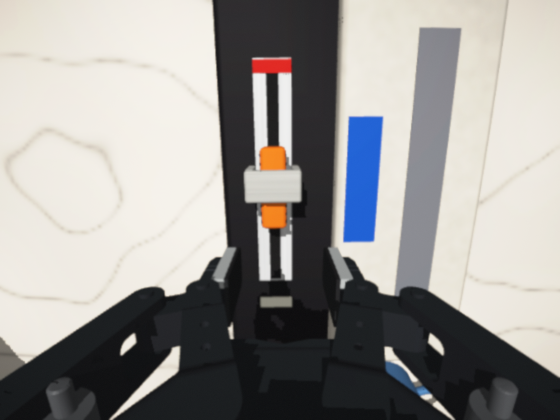

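The nose (272,152) stands out beyond the bridge (273,184), at sealer y +0.029. About 27 mm remain. I'll re-grip on the far side.

>>> apply_moves(commands=[{"dx":0.054,"dy":-0.004,"dz":0.01,"ax":0.3,"ay":0.0,"az":0.0,"fingers":0.5},{"dx":0.055,"dy":-0.004,"dz":0.033,"ax":0.3,"ay":0.0,"az":0.0,"fingers":0.5},{"dx":0.055,"dy":-0.004,"dz":0.033,"ax":0.3,"ay":0.0,"az":0.0,"fingers":0.5}])

```text
clock: 10.92
tool_pos: [0.5182, -0.0212, 0.1361]
eef_rot: [-2.171, -2.261, 0.01]
force: [-0.6, -0.6, -0.1]
finger_gap: 0.498
finger_force: 0.0
```

Run:
```python
from h import *
rel(sealer([-.0755,.0275,.077]),YAW)
```

```text
mm [-0.5  3.8 59.1] turn [-0.52 -0.03  0.03]
```

>>> apply_moves(commands=[{"dx":0.0,"dy":0.0035,"dz":0.03,"ax":-0.4,"ay":0.0,"az":0.0,"fingers":0.5},{"dx":0.0,"dy":0.0035,"dz":0.05,"ax":-0.4,"ay":0.0,"az":0.0,"fingers":0.5},{"dx":0.0,"dy":0.0035,"dz":0.057,"ax":-0.4,"ay":0.0,"az":0.0,"fingers":0.5},{"dx":0.0,"dy":0.0035,"dz":0.057,"ax":-0.4,"ay":0.0,"az":0.0,"fingers":0.5}])

```text
clock: 11.42
tool_pos: [0.523, -0.022, 0.0811]
eef_rot: [2.177, 2.263, 0.002]
force: [-0.6, 0.6, -0.2]
finger_gap: 0.5
finger_force: 0.0
```

Run:
```python
from h import *
rel(sealer([-.0755,.0275,.077]),YAW)
```

```text
mm [ 0.5 -1.5  4.1] turn [ 0.09  0.01 -0.09]
```

Aligned, with no contact yet. I'll close and pull towards the stop.

>>> apply_moves(commands=[{"dx":0.0,"dy":-0.001,"dz":0.001,"ax":0.0,"ay":0.0,"az":0.0,"fingers":0.0},{"dx":0.0,"dy":-0.001,"dz":0.001,"ax":0.0,"ay":0.0,"az":0.0,"fingers":0.0},{"dx":0.0,"dy":-0.001,"dz":0.001,"ax":0.0,"ay":0.0,"az":0.0,"fingers":0.0},{"dx":0.0,"dy":-0.001,"dz":0.001,"ax":0.0,"ay":0.0,"az":0.0,"fingers":0.0},{"dx":0.005,"dy":-0.001,"dz":0.0,"ax":0.0,"ay":0.0,"az":0.0,"fingers":0.0},{"dx":0.011,"dy":-0.001,"dz":0.0,"ax":0.0,"ay":0.0,"az":0.0,"fingers":0.0},{"dx":0.016,"dy":-0.001,"dz":0.0,"ax":0.0,"ay":0.0,"az":0.0,"fingers":0.0},{"dx":0.02,"dy":-0.001,"dz":0.0,"ax":0.0,"ay":0.0,"az":0.0,"fingers":0.0},{"dx":0.024,"dy":-0.001,"dz":0.0,"ax":0.0,"ay":0.0,"az":0.0,"fingers":0.0}])

```text
clock: 12.55
tool_pos: [0.5197, 0.0023, 0.0809]
eef_rot: [2.177, 2.265, -0.001]
force: [-5.5, -2.8, 3.5]
finger_gap: 0.214
finger_force: 59.8
```

>>> apply_moves(commands=[{"dx":0.002,"dy":0.0,"dz":0.0,"ax":0.0,"ay":0.0,"az":0.0,"fingers":0.0},{"dx":0.004,"dy":0.0,"dz":0.0,"ax":0.0,"ay":0.0,"az":0.0,"fingers":0.0},{"dx":0.005,"dy":0.0,"dz":0.0,"ax":0.0,"ay":0.0,"az":0.0,"fingers":0.0},{"dx":0.005,"dy":0.0,"dz":0.0,"ax":0.0,"ay":0.0,"az":0.0,"fingers":0.0}])

```text
clock: 13.05
tool_pos: [0.5194, 0.0075, 0.0809]
eef_rot: [-2.177, -2.265, 0.001]
force: [-5.3, -1.1, 3.6]
finger_gap: 0.211
finger_force: 59.8
```

>>> apply_moves(commands=[{"dx":0.001,"dy":0.0,"dz":0.0,"ax":0.0,"ay":0.0,"az":0.0,"fingers":0.0},{"dx":0.002,"dy":0.0,"dz":0.0,"ax":0.0,"ay":0.0,"az":0.0,"fingers":0.0},{"dx":0.003,"dy":0.0,"dz":0.0,"ax":0.0,"ay":0.0,"az":0.0,"fingers":0.0},{"dx":0.003,"dy":0.0,"dz":0.0,"ax":0.0,"ay":0.0,"az":0.0,"fingers":0.0}])

```text
clock: 13.55
tool_pos: [0.5193, 0.0104, 0.0809]
eef_rot: [2.177, 2.265, -0.001]
force: [-5.1, -2.6, 3.8]
finger_gap: 0.212
finger_force: 59.8
```

```bash
cat > m.py <<'E'
from h import *
import sys
n=sys.argv[1];k=sys.argv[2]
c=snap(n,k);P=pts(c);H,S,V=cv2.split(cv2.cvtColor(c['pixels'],cv2.COLOR_RGB2HSV))
Q=R.from_euler('z',-YAW,degrees=True).apply((P-O).reshape(-1,3)).reshape(P.shape);z=P[...,2]
q=Q[(H>5)&(H<18)&(S>170)&(z>.06)&(z<.085)&(abs(Q[...,0]+.075)<.02)]
if len(q): print(len(q),np.percentile(q,1,axis=0).round(4),np.percentile(q,50,axis=0).round(4),np.percentile(q,99,axis=0).round(4))
E
python3 m.py wrist w4; python3 m.py scene s4
```

```text
3178 [-0.0857  0.0216  0.0612] [-0.0762  0.0459  0.0774] [-0.0671  0.0611  0.0792]
28 [-0.0785  0.0174  0.0669] [-0.0689  0.0276  0.0757] [-0.0617  0.0418  0.0797]
```

View pics/w4.png

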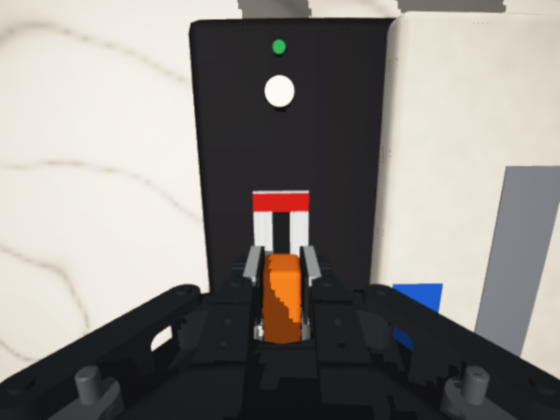

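The nose (283,256) is moving with the fingers and hasn't met the stop yet, because the force is still low. I'll keep pulling.

>>> apply_moves(commands=[{"dx":0.002,"dy":0.0,"dz":0.0,"ax":0.0,"ay":0.0,"az":0.0,"fingers":0.0},{"dx":0.004,"dy":0.0,"dz":0.0,"ax":0.0,"ay":0.0,"az":0.0,"fingers":0.0},{"dx":0.004,"dy":0.0,"dz":0.0,"ax":0.0,"ay":0.0,"az":0.0,"fingers":0.0}])

```text
clock: 14.02
tool_pos: [0.5191, 0.014, 0.0809]
eef_rot: [2.177, 2.264, -0.002]
force: [-5.0, -2.8, 4.7]
finger_gap: 0.216
finger_force: 59.8
```

```bash
python3 m.py wrist w5; python3 m.py top t5
```

```text
3167 [-0.0858  0.0254  0.0613] [-0.0763  0.0495  0.0774] [-0.0672  0.0647  0.0789]
```

The grip still follows. "60 mm stand out" puts home at nose y = +72 mm, so about 7 mm remain.

>>> apply_moves(commands=[{"dx":0.002,"dy":0.0,"dz":0.0,"ax":0.0,"ay":0.0,"az":0.0,"fingers":0.0},{"dx":0.004,"dy":0.0,"dz":0.0,"ax":0.0,"ay":0.0,"az":0.0,"fingers":0.0},{"dx":0.006,"dy":0.0,"dz":0.0,"ax":0.0,"ay":0.0,"az":0.0,"fingers":0.0},{"dx":0.008,"dy":0.0,"dz":0.0,"ax":0.0,"ay":0.0,"az":0.0,"fingers":0.0},{"dx":0.009,"dy":0.0,"dz":0.0,"ax":0.0,"ay":0.0,"az":0.0,"fingers":0.0}])

```text
clock: 14.75
tool_pos: [0.5187, 0.0224, 0.0808]
eef_rot: [2.177, 2.264, -0.003]
force: [-5.0, -6.6, 5.0]
finger_gap: 0.211
finger_force: 59.7
```

>>> apply_moves(commands=[{"dx":0.001,"dy":0.0,"dz":0.0,"ax":0.0,"ay":0.0,"az":0.0,"fingers":0.0},{"dx":0.002,"dy":0.0,"dz":0.0,"ax":0.0,"ay":0.0,"az":0.0,"fingers":0.0},{"dx":0.002,"dy":0.0,"dz":0.0,"ax":0.0,"ay":0.0,"az":0.0,"fingers":0.0}])

```text
clock: 15.12
tool_pos: [0.5187, 0.0225, 0.0808]
eef_rot: [2.178, 2.261, -0.006]
force: [-5.3, -9.3, 3.9]
finger_gap: 0.214
finger_force: 59.8
```

```bash
python3 m.py wrist w6
```

```text
3163 [-0.0858  0.0336  0.0612] [-0.0764  0.058   0.0774] [-0.0672  0.0731  0.079 ]
```

>>> apply_moves(commands=[{"dx":0.002,"dy":0.0,"dz":0.0,"ax":0.0,"ay":0.0,"az":0.0,"fingers":0.0},{"dx":0.004,"dy":0.0,"dz":0.0,"ax":0.0,"ay":0.0,"az":0.0,"fingers":0.0},{"dx":0.004,"dy":0.0,"dz":0.0,"ax":0.0,"ay":0.0,"az":0.0,"fingers":0.0},{"dx":0.004,"dy":0.0,"dz":0.0,"ax":0.0,"ay":0.0,"az":0.0,"fingers":0.0}])

```text
clock: 15.68
tool_pos: [0.5187, 0.0228, 0.0807]
eef_rot: [2.179, 2.257, -0.011]
force: [-2.6, -17.8, 3.7]
finger_gap: 0.214
finger_force: 59.7
```

Solid stop: 18 N with no further travel. I'll release and lift straight up.

>>> apply_moves(commands=[{"dx":-0.003,"dy":0.0,"dz":0.0,"ax":0.0,"ay":0.0,"az":0.0,"fingers":0.45},{"dx":-0.004,"dy":0.0,"dz":0.0,"ax":0.0,"ay":0.0,"az":0.0,"fingers":0.45},{"dx":-0.004,"dy":0.0,"dz":0.0,"ax":0.0,"ay":0.0,"az":0.0,"fingers":0.45},{"dx":-0.004,"dy":0.0,"dz":-0.03,"ax":0.0,"ay":0.0,"az":0.0,"fingers":0.45},{"dx":-0.004,"dy":0.0,"dz":-0.08,"ax":0.0,"ay":0.0,"az":0.0,"fingers":0.45},{"dx":-0.004,"dy":0.0,"dz":-0.12,"ax":0.0,"ay":0.0,"az":0.0,"fingers":0.45},{"dx":-0.004,"dy":0.0,"dz":-0.14,"ax":0.0,"ay":0.0,"az":0.0,"fingers":0.45},{"dx":-0.004,"dy":0.0,"dz":-0.14,"ax":0.0,"ay":0.0,"az":0.0,"fingers":0.45},{"dx":-0.004,"dy":0.0,"dz":-0.14,"ax":0.0,"ay":0.0,"az":0.0,"fingers":0.45}])

```text
clock: 16.8
tool_pos: [0.5191, 0.0256, 0.22]
eef_rot: [2.176, 2.265, 0.001]
force: [-0.4, 0.4, -1.1]
finger_gap: 0.45
finger_force: 0.0
```

```bash
python3 m.py wrist w7
```

```text
1201 [-0.0856  0.012   0.062 ] [-0.0767  0.0451  0.0775] [-0.0678  0.0725  0.0792]
```

View pics/w7.png

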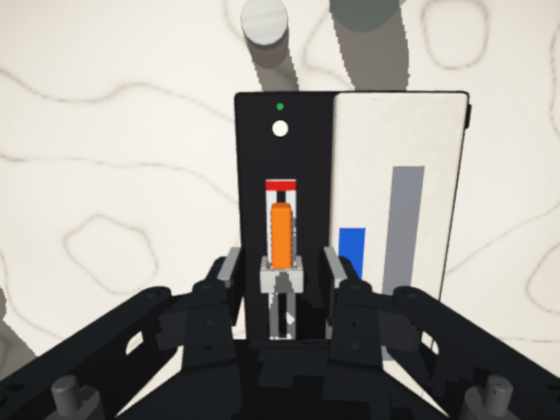

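The grip (281,237) runs from the bridge (281,275) out to its nose at y = 72.5 mm, which is home. The lid is shut, and the shaker and jar stand clear.

```bash
python3 -c "
from rig import hand_in
print(hand_in())"
```

```text
the job is handed in; nothing more can be done
None
```

The job is handed in, though no verdict came back: the lid is shut and stays shut by itself, the lock grip is home against its end stop, and I saw no contact with the jar, mug or shaker; their final positions were not re-measured.

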